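# Slide the pepper mill back into the row

### The arm

A 6-joint arm with a two-finger parallel gripper is mounted at the origin on the work surface. World frame = base frame: x ahead of the robot, y to its left, z up, the work surface at z = 0. Lengths are in m, angles in rad, forces in N, time in s.
With the tool pointing down it reaches from about 0.275 to 0.725 m from the base axis. Payload 15.9 kg.
Tool frame: the origin (TCP) lies between the finger pads; the fingertips stand env.tips_ahead ahead of it and the grasp point (between the pads) lies 11 mm behind it (env.tips_ahead is the distance from the TCP to the fingertips, in m); z points along the fingers, x is the direction in which the jaws open and shut, and the axes are right-handed (so a half turn about z gives the same grasp; the last joint's range is limited). The gripper opens to 85 mm and grips with 20 to 120 N. Pads are 22 mm wide; open, the fingers measure 114 mm over their backs; the gripper's body (76 mm by 85 mm) begins 54 mm behind the grasp point. The pads swing forward as they close: fully open they stand 13 mm farther back than shut.
Start: joints at [-1.222, 0.213, -0.034, 1.323, 0, 1.571], TCP at [0.171, -0.47, 0.239] pointing down, gripper open.
Joint ranges: [-2.98, 2.98], [-0.74, 1.72], [-1.14, 1.35], [-2.1, 2.04], [-1.57, 1.44], [-3.14, 3.14]. Speed limits (rad/s): [1.89, 1.89, 2.39, 2.57, 3.14, 3.14].

### API

Orientations are given as a unit quaternion [x, y, z, w].
In Python, from bench import env, vision, look_for, spot_point gives the robot as it stands. The module is installed in compiled form; this text tells all that it offers.
- The arm moves only by the shell command python3 -m inch 'ROWS' [FORCE]. ROWS is JSON, a list of rows, each an object with "rot": the turn, a rotation vector about the world's x, y, z in units of pi/2 rad (1.0 is pi/2 rad), a list of three; "travel": the shift along the world's x, y, z in units of 0.02 m (1.0 is 0.02 m), a list of three; "claw": the opening, from 0 (shut) to 1 (fully open). A call has 1 to 10 rows; each row shifts and turns the commanded pose from where the row before left it; what a row does not reach is not made up. A row lasts 1/10 s, in which the tool goes at most 50 mm and 8.59 degrees, less where a joint would pass 70% of its speed; a pose out of reach is approached as far as the arm can. A call with a number of a shift or a turn outside -1 to 1 is refused whole. A call with a gripper value outside its range is refused whole. The fingers move at their own pace and stop on an object; FORCE is the grip in N (left out, the last holds). Time passes only in rows, so rows that do not move let the fingers close. It gives the time, the measured TCP pose, the force and the opening at its end, in the units of the state.
- env.state(): the state, without advancing time (a new reading comes with each control period).
- vision.read_camera(name): name is "side" or "top"; returns (picture, depth): 420x560x3 uint8, blue, green, red; 420x560 float32, m along the optical axis (not along the pixel's ray), 0 where there is no reading.
- vision.calibration(name): a dict with "fovy" (degrees; the focal length in pixels is half the picture's height over the tangent of half this angle, whatever the lens; pixels are square), "cx", "cy" (the principal point, pixels), "camera_from_world" (4x4, takes a point from world to camera coordinates). Camera axes: x right, y down, z forward; pixel columns grow to the right and rows downward; lengths in m; the calibration is good to about 2 mm. A picture is of the moment at which its call begins. calibration takes no time and is no camera call.
- env.job_done(): hands the job in, once; it reports no verdict.
Trained networks look in the newest picture that a camera, given by its name, has taken for a name from the list of things; names that differ only in an ending like _2 or _b are one class to them, and where a whole thing is asked for, a point or a joint stands for the part that bears it (a point fixed in the world has none). Each returns a list of dicts, best first, with "conf" (0 to 1); they miss things now and then, are a little off and sometimes report something else, mostly with a low value. They report only what shows in the picture. A call takes as long as a camera call. They do not tell look-alikes from the thing itself.
- look_for(thing, camera): "extent" ([left, top, width, height] in pixels, round what is visible of it).
- spot_point(thing, camera): "at" ([column, row] in pixels: a listed point, or the origin of a listed thing).
The state is a dict: "t": time; "joint_pos": joint angles; "joint_velocities": joint speeds; "joint_torque": joint torques, N m; "tool_pos": TCP position; "orientation": TCP orientation; "wrist_force": force on the tool from outside, world axes, zero at the start; "moment": the same for the moment, N m; "gripper_width": finger opening in m.
Only numpy, scipy, OpenCV 4.12 (cv2) and the standard library are available. Lean on these libraries where they do the work, as an engineer would, in place of code of your own. Each camera call takes 0.05 s, during which the arm holds its last target.

### The job

Put the tall wooden pepper mill back in its place at the back of the worktop: the gap between the white salt pot and the metal sugar dredger. Do not pick it up: push it along the worktop with the fingertips, low on its foot so that it slides upright and does not tip, until it stands right back against the raised ledge, touching neither of its two neighbours. Leave the salt pot, the dredger, the food tub and the gas torch where they are.

Things in the scene. Friction and masses are not known exactly. Their poses are not given: they have to be found in the camera images.
- mill: tall round pepper mill of dark wood, 254 mm tall, 0.3 to 0.6 kg, loose on the worktop. Origin: centre of its underside, z up. Its foot is an upright cylinder 64 mm in diameter and 36 mm high; above, a waist 37 mm wide at 105 mm, a swelling 50 mm wide at 170 mm, a head 54 mm wide at 212 mm. Pushed at the foot it slides; pushed at the waist or higher it tips over
- salt_pot: round white glazed salt pot with a pale wooden knobbed lid, 66 mm in diameter (lid 68 mm), 66 mm tall; stands in the row with its back to the ledge, on one side of the gap (either side). Origin: centre of its underside
- dredger: short metal sugar dredger with a perforated domed lid, 64 mm in diameter (lid 68 mm), 66 mm tall; stands in the row with its back to the ledge, on the other side of the gap. Origin: centre of its underside. The gap's middle is midway between salt pot and dredger (their centres are 190 to 210 mm apart)
- ledge: raised serving ledge fixed across the far side of the worktop, 75 mm high, white front, grey top slab; its flat upright front face looks to the robot. Origin: foot of that face, at worktop height, middle of its 1.16 m length; x points away from the robot, square to the face (the face is x = 0; the mill against it has its centre at x = -32 mm); y runs along the face
- tub: white food tub with a red lid, 160 x 115 mm, 75 mm high, standing on the worktop beyond one of the neighbours, out of the way. Origin: centre of its underside, x along its length
- torch: gas hand torch standing upright on its grey canister (70 mm in diameter), 192 mm tall, brass nozzle sticking out level 120 mm along its -x, 178 mm up; out of the way beyond the other neighbour. Origin: centre of its underside
There are look-alikes about, which are no part of the job. There is more than one size of the mill; the job needs the largest.

How it is judged:
By the outcome, as a careful person would: the job done as asked, in the order asked, and still so for the second after the job is handed in, with the robot touching nothing.
It also fails if it takes over 42 s, if anything falls off the work surface, if the arm or the gripper's body presses on something with over 40 N, if the wrist force passes 120 N, or if a joint passes its speed limit or range.

## Working session

There is one attempt and no reset: what is moved stays moved. The work goes in short steps, Python scripts to look and compute and a shell command to move; the robot and the scene stay as the last step left them, time stands still between calls to the robot, and variables do not carry over. Pictures are saved under pics/ and viewed, and the job is handed in when it is done.

```bash
mkdir -p pics; cat > h.py <<'E'
import numpy as np, cv2
from bench import env, vision, look_for, spot_point
def px2w(c,u,v,d):
    k=vision.calibration(c); f=210/np.tan(np.radians(k['fovy'])/2)
    p=np.array([(u-k['cx'])*d/f,(v-k['cy'])*d/f,d,1]); return (np.linalg.inv(k['camera_from_world'])@p)[:3]
def cloud(c,dep):
    k=vision.calibration(c); f=210/np.tan(np.radians(k['fovy'])/2)
    v,u=np.mgrid[:dep.shape[0],:dep.shape[1]]
    P=np.stack([(u-k['cx'])*dep/f,(v-k['cy'])*dep/f,dep,np.ones_like(dep)],-1)
    return (P@np.linalg.inv(k['camera_from_world']).T)[...,:3]
def w2px(c,p):
    k=vision.calibration(c); f=210/np.tan(np.radians(k['fovy'])/2)
    q=k['camera_from_world']@np.append(p,1); return q[0]/q[2]*f+k['cx'],q[1]/q[2]*f+k['cy']
E
python3 - <<'E'
from h import *
for c in ['top','side']:
    im,d=vision.read_camera(c); cv2.imwrite(f'pics/{c}0.png',im); np.save(f'{c}0.npy',d)
    k=vision.calibration(c); print(c,k['fovy'],np.linalg.inv(k['camera_from_world'])[:3,3].round(3))
    for t in ['mill','salt_pot','dredger','tub','torch','ledge']:
        print(t,[(r['extent'],round(r['conf'],2)) for r in look_for(t,c)][:4])
print(env.tips_ahead, env.state())
E
```

```text
top 45.17245867881821 [0.443 0.023 1.072]
mill [([375.1, 217.0, 40.9, 29.6], 0.91), ([318.9, 223.3, 33.3, 38.4], 0.62), ([259.6, 254.7, 25.8, 27.2], 0.58)]
salt_pot [([18.4, 57.4, 541.6, 117.9], 0.67)]
dredger [([339.3, 169.1, 30.8, 36.6], 0.74)]
tub [([418.0, 167.0, 79.1, 85.8], 0.59)]
torch [([130.5, 190.9, 57.9, 82.1], 0.91)]
ledge [([19.0, 60.6, 541.0, 113.0], 0.74)]
side 50.431228762755616 [ 0.502 -0.7    0.62 ]
mill [([245.9, 288.5, 128.6, 103.7], 0.74), ([229.6, 135.4, 31.0, 125.5], 0.73), ([209.0, 136.9, 29.8, 87.5], 0.65), ([254.1, 209.9, 30.6, 97.5], 0.65)]
salt_pot [([288.5, 171.6, 32.8, 36.1], 0.56)]
dredger [([302.2, 225.5, 35.2, 49.0], 0.6)]
tub [([246.2, 290.3, 129.4, 103.2], 0.79), ([286.0, 173.6, 33.8, 33.4], 0.56)]
torch [([214.0, 84.6, 71.1, 78.2], 0.66)]
ledge [([290.2, 78.0, 266.7, 342.0], 0.76)]
0.008 {'t': 0.7, 'joint_pos': array([-1.22198178e+00,  2.12923435e-01, -3.44130059e-02,  1.32348262e+00,
       -2.42984436e-05,  1.57083435e+00]), 'joint_velocities': array([-0.00216468, -0.00138592, -0.00124355, -0.00067653, -0.0003859 ,
        0.00061785]), 'joint_torque': array([ 4.95453642e-04, -6.85832548e+01,  4.87274158e+01,  1.30568376e-03,
        4.00508534e-04,  1.35466320e-05]), 'tool_pos': array([ 0.17088049, -0.46987951,  0.23928895]), 'orientation': array([ 8.19069061e-01, -5.73694931e-01, -1.62785998e-05,  3.43158326e-06]), 'wrist_force': array([ 0.25357236, -0.15290901,  0.09126633]), 'moment': array([-0.05365078, -0.05747665, -0.01471161]), 'gripper_width': 0.08516351628684507}
```

View pics/top0.png

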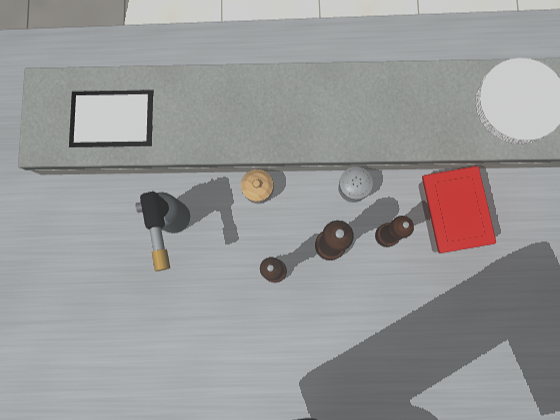

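View pics/side0.png

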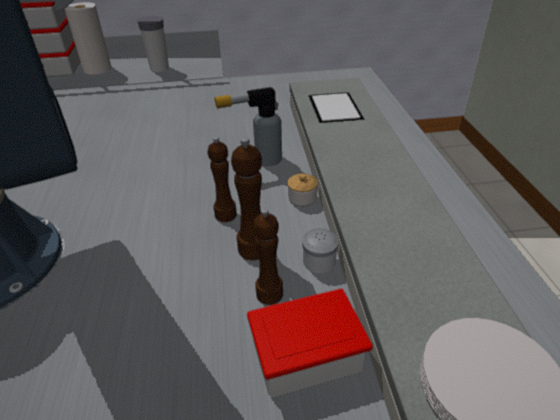

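```bash
python3 - <<'E'
from h import *
import numpy as np
for c in ['top','side']:
    d=np.load(f'{c}0.npy'); W=cloud(c,d); W[d==0]=np.nan; np.save(f'{c}W.npy',W)
    z=W[...,2]; 
    # clusters above table
    for lo,hi in [(0.02,0.4)]:
        m=((z>lo)&(z<hi)&(W[...,0]>0.2)).astype(np.uint8)
    print(c, np.nanmin(z), (d==0).sum())
    vis=np.clip(z/0.3,0,1); vis=np.nan_to_num(vis); cv2.imwrite(f'pics/{c}z.png',cv2.applyColorMap((vis*255).astype(np.uint8),cv2.COLORMAP_JET))
E
```

```text
top -0.7691178049171177 925
side -0.7669425364863678 919
```

```bash
cat > m.py <<'E'
from h import *
from scipy.optimize import least_squares
def fit(P,r,x0):
    f=lambda q:np.hypot(P[:,0]-q[0],P[:,1]-q[1])-r
    s=least_squares(f,x0,loss='soft_l1',f_scale=0.002); return s.x,np.sqrt(np.mean(s.fun**2))
E
python3 - <<'E'
from m import *
T=np.load('topW.npy');S=np.load('sideW.npy')
# approximate centres from the top picture
for n,(u,v) in dict(salt=(258,186),dred=(356,183),bigmillhead=(340,234),small1=(273,268),small2=(402,226)).items():
    print(n,T[v,u].round(3))
# table level
for n,W in (('T',T),('S',S)):
    z=W[...,2]; m=(abs(z)<0.02)&(W[...,0]>0.3)&(W[...,0]<0.55); print(n,'table',np.nanmedian(z[m]))
    x=W[...,0]; m=(z>0.02)&(z<0.06)&(x>.55)&(x<.75)
    print(n,'low pts',m.sum())
A=np.concatenate([T.reshape(-1,3),S.reshape(-1,3)])
A=A[~np.isnan(A).any(1)]
for n,(u,v) in dict(salt=(258,186),dred=(356,183),mill=(340,234),s1=(273,268),s2=(402,226)).items():
    c=T[v,u,:2]
    for nm,W in (('T',T),('S',S)):
        B=W.reshape(-1,3);B=B[~np.isnan(B).any(1)]
        B=B[np.hypot(*(B[:,:2]-c).T)<0.07]
        for lo,hi in ((.008,.034),(.034,.06),(.06,.1),(.1,.16),(.16,.2),(.2,.225),(.225,.3)):
            b=B[(B[:,2]>lo)&(B[:,2]<hi)]
            if len(b)>8: print(n,nm,lo,len(b),b.min(0).round(3),b.max(0).round(3))
E
```

```text
salt [0.643 0.096 0.068]
dred [ 0.643 -0.103  0.067]
bigmillhead [ 0.522 -0.049  0.254]
small1 [0.473 0.064 0.193]
small2 [ 0.539 -0.164  0.192]
T table 0.0007961008667074498
T low pts 3770
S table -6.385305091333171e-05
S low pts 5260
salt T 0.008 174 [0.616 0.043 0.008] [0.689 0.148 0.034]
salt T 0.034 927 [0.615 0.042 0.034] [0.69  0.148 0.06 ]
salt T 0.06 595 [0.64  0.042 0.061] [0.712 0.148 0.081]
salt S 0.008 345 [0.619 0.044 0.008] [0.691 0.145 0.034]
salt S 0.034 603 [0.618 0.044 0.034] [0.692 0.143 0.06 ]
salt S 0.06 272 [0.644 0.046 0.06 ] [0.712 0.145 0.077]
dred T 0.008 172 [ 0.613 -0.16   0.009] [ 0.686 -0.047  0.034]
dred T 0.034 415 [ 0.611 -0.16   0.034] [ 0.686 -0.047  0.06 ]
dred T 0.06 1258 [ 0.613 -0.16   0.06 ] [ 0.712 -0.048  0.081]
dred S 0.008 433 [ 0.616 -0.157  0.008] [ 0.688 -0.049  0.034]
dred S 0.034 676 [ 0.615 -0.157  0.034] [ 0.689 -0.049  0.06 ]
dred S 0.06 930 [ 0.62  -0.157  0.06 ] [ 0.713 -0.052  0.077]
mill T 0.008 27 [ 0.491 -0.059  0.012] [ 0.535 -0.017  0.032]
mill T 0.034 222 [ 0.492 -0.075  0.036] [ 0.548 -0.016  0.06 ]
mill T 0.06 73 [ 0.501
[... 988 characters left out ...]
.1 419 [0.457 0.049 0.1  ] [0.494 0.073 0.16 ]
s1 S 0.16 314 [0.455 0.048 0.16 ] [0.495 0.077 0.195]
s2 T 0.008 132 [ 0.516 -0.19   0.008] [ 0.564 -0.144  0.034]
s2 T 0.034 117 [ 0.518 -0.187  0.034] [ 0.561 -0.147  0.06 ]
s2 T 0.06 68 [ 0.525 -0.177  0.06 ] [ 0.553 -0.154  0.098]
s2 T 0.1 63 [ 0.522 -0.17   0.104] [ 0.553 -0.15   0.16 ]
s2 T 0.16 413 [ 0.52  -0.189  0.16 ] [ 0.56  -0.149  0.198]
s2 S 0.008 368 [ 0.519 -0.193  0.008] [ 0.567 -0.155  0.034]
s2 S 0.034 261 [ 0.522 -0.189  0.034] [ 0.562 -0.165  0.06 ]
s2 S 0.06 303 [ 0.528 -0.185  0.06 ] [ 0.559 -0.165  0.1  ]
s2 S 0.1 537 [ 0.523 -0.189  0.1  ] [ 0.563 -0.162  0.16 ]
s2 S 0.16 503 [ 0.523 -0.189  0.16 ] [ 0.563 -0.156  0.197]
```

```bash
python3 - <<'E'
from m import *
T=np.load('topW.npy');S=np.load('sideW.npy')
# ledge face from top edge z~0.075 in top and points on face in both
for n,W in (('T',T),('S',S)):
    z=W[...,2];x=W[...,0];y=W[...,1]
    m=(z>0.068)&(z<0.085)&(x>.5)&(x<.9)
    for yb in np.arange(-.4,.45,.1):
        mm=m&(abs(y-yb)<.02)
        f=(z>0.015)&(z<0.05)&(abs(y-yb)<.02)&(x>.5)&(x<.8)
        if mm.sum()>5: print(n,yb.round(2),'edge x',np.percentile(x[mm],1).round(4),'z',np.median(z[mm]).round(4),'face', f.sum(), np.nanmedian(x[f]).round(4) if f.sum() else '')
E
```

```text
T -0.4 edge x 0.6787 z 0.0755 face 73 0.6786
T -0.3 edge x 0.5051 z 0.0756 face 77 0.6806
T -0.2 edge x 0.6826 z 0.0754 face 88 0.6821
T -0.1 edge x 0.6425 z 0.0754 face 86 0.6834
T -0.0 edge x 0.6866 z 0.0754 face 91 0.6857
T 0.1 edge x 0.6882 z 0.0754 face 189 0.6748
T 0.2 edge x 0.6898 z 0.0755 face 69 0.6893
T 0.3 edge x 0.6915 z 0.0756 face 81 0.6912
T 0.4 edge x 0.6939 z 0.0772 face 73 0.6931
S -0.4 edge x 0.6816 z 0.0742 face 210 0.6818
S -0.3 edge x 0.5078 z 0.0744 face 105 0.6836
S -0.2 edge x 0.5399 z 0.0744 face 444 0.5479
S -0.1 edge x 0.6877 z 0.0746 face 143 0.6775
S -0.0 edge x 0.6894 z 0.0746 face 62 0.6888
S 0.1 edge x 0.6908 z 0.0748 face 186 0.6321
S 0.2 edge x 0.6928 z 0.075 face 40 0.6925
S 0.3 edge x 0.6947 z 0.0752 face 31 0.694
S 0.4 edge x 0.6964 z 0.0771 face 22 0.6959
```

```bash
python3 - <<'E'
from m import *
T=np.load('topW.npy');S=np.load('sideW.npy')
def sub(W,c,r,lo,hi):
    B=W.reshape(-1,3);B=B[~np.isnan(B).any(1)]
    return B[(np.hypot(*(B[:,:2]-c).T)<r)&(B[:,2]>lo)&(B[:,2]<hi)]
for n,c,r,lo,hi,rr in [('mill foot',(.522,-.045),.037,.01,.034,.032),('mill head',(.522,-.045),.037,.205,.219,.027),('salt',(.652,.095),.037,.01,.05,.033),('dred',(.651,-.103),.036,.01,.05,.032),('s1',(.473,.064),.04,.01,.03,.025),('s2',(.541,-.169),.04,.01,.03,.025)]:
    for nm,W in (('T',T),('S',S)):
        b=sub(W,np.array(c),r+.01 if 'mill' in n else r,lo,hi)
        if len(b)>8: print(n,nm,len(b),fit(b,rr,c))
# lids: extents in top
for n,c in (('salt',(.652,.095)),('dred',(.651,-.103))):
    b=sub(T,np.array(c),.04,.05,.09); print(n,b.min(0),b.max(0),b.mean(0))
    b=sub(S,np.array(c),.04,.05,.09); print(n,b.min(0),b.max(0),b.mean(0))
for c in 'top','side':
    vision.read_camera(c)
    for t in ['mill','salt_pot','dredger']: print(c,t,[(np.round(r['at'],1),round(r['conf'],2)) for r in spot_point(t,c)][:4])
E
```

```text
mill foot T 27 (array([ 0.52310902, -0.04866637]), np.float64(0.00017208521880188678))
mill foot S 174 (array([ 0.52626641, -0.04683721]), np.float64(0.0009002495163894223))
mill head T 77 (array([ 0.52377221, -0.04897861]), np.float64(0.0010220353157518883))
mill head S 231 (array([ 0.52611296, -0.04591598]), np.float64(0.0010263193900561288))
salt T 251 (array([0.65026624, 0.0994749 ]), np.float64(0.003769191330978023))
salt S 491 (array([0.65215224, 0.10218253]), np.float64(0.0018336800760316422))
dred T 57 (array([ 0.65273954, -0.10014957]), np.float64(0.0017793342424383654))
dred S 476 (array([ 0.64852019, -0.10198173]), np.float64(0.001402240500989343))
s1 T 19 (array([0.47263239, 0.06993746]), np.float64(0.001016725973274236))
s1 S 173 (array([0.47521211, 0.07120608]), np.float64(0.001241049025506837))
s2 T 47 (array([ 0.54044418, -0.17010997]), np.float64(0.0010781181368529178))
s2 S 224 (array([ 0.54340435, -0.16679407]), np.float64(0.0008152773014025941))
salt [0.61714508 0.06796886 0.05001949] [0.6909128  0.13208867 0.07900314] [0.65198125 0.09910328 0.05575103]
salt [0.62161066 0.06731707 0.05000726] [0.69116973 0.12860213 0.07371679] [0.65350672 0.09492597 0.05487513]
dred [ 0.61178172 -0.13736311  0.05032438] [ 0.6903949  -0.06937456  0.07889554] [ 0.64857031 -0.10265255  0.06314683]
dred [ 0.61455858 -0.13807674  0.05002576] [ 0.69093259 -0.06875199  0.07687223] [ 0.64934944 -0.11066642  0.06113975]
top mill [(array([333.3, 244.5]), 0.64), (array([273.6, 268.1]), 0.64), (array([383.9, 235.2]), 0.55)]
top salt_pot [(array([258.6, 188.7]), 0.84)]
top dredger [(array([351.2, 188.9]), 0.61), (array([171.5, 216.9]), 0.36)]
side mill [(array([272.1, 295.7]), 0.77), (array([327.4, 225.7]), 0.7), (array([250. , 248.1]), 0.6), (array([224.8, 213.9]), 0.58)]
side salt_pot [(array([302.6, 195.3]), 0.97)]
side dredger [(array([319.4, 258.8]), 0.66)]
```

The top picture shows three mills: the largest at about (335,240), and small look-alikes at (273,268) and (400,230). The salt pot is at (258,186), the dredger at (356,183), the tub at (460,210) and the torch at (170,215). The side picture agrees: the tallest mill is the one at (248,200).

- **Mill:** about (0.525, -0.047).
- **Gap middle:** y about -0.001.
- **Ledge face there:** x about 0.6875, so the target is about (0.6555, -0.001). The push direction is 19.6°.

The jaws already lie across that direction. I'll tilt the tool 35° so that the gripper body leans away from the mill.

```bash
python3 -m inch '[{"rot":[0.0133,-0.0366,0],"travel":[0.72,1,-0.3],"claw":0.5},{"rot":[0.0133,-0.0366,0],"travel":[0.72,1,-0.3],"claw":0.5},{"rot":[0.0133,-0.0366,0],"travel":[0.72,1,-0.3],"claw":0.5},{"rot":[0.0133,-0.0366,0],"travel":[0.72,1,-0.3],"claw":0.5},{"rot":[0.0133,-0.0366,0],"travel":[0.72,1,-0.3],"claw":0.5},{"rot":[0.0133,-0.0366,0],"travel":[0.72,1,-0.3],"claw":0.5},{"rot":[0.0133,-0.0366,0],"travel":[0.72,1,-0.3],"claw":0.5},{"rot":[0.0133,-0.0366,0],"travel":[0.72,1,-0.3],"claw":0.5},{"rot":[0.0133,-0.0366,0],"travel":[0.72,1,-0.3],"claw":0.5},{"rot":[0.0133,-0.0366,0],"travel":[0.72,1,-0.3],"claw":0.5}]'
```

```text
t: 2.1
tool_pos: [0.3154, -0.2692, 0.1793]
orientation: [0.781, -0.547, 0.174, -0.247]
wrist_force: [1.5, -0.1, -0.0]
gripper_width: 0.0427
```

```bash
python3 -m inch '[{"rot":[0,0,0],"travel":[0.72,1,-0.6],"claw":0.5},{"rot":[0,0,0],"travel":[0.72,1,-0.6],"claw":0.5},{"rot":[0,0,0],"travel":[0.72,1,-0.6],"claw":0.5},{"rot":[0,0,0],"travel":[0.72,1,-0.6],"claw":0.5},{"rot":[0,0,0],"travel":[0.72,1,-0.6],"claw":0.5},{"rot":[0,0,0],"travel":[0.72,1,-0.6],"claw":0.5},{"rot":[0,0,0],"travel":[0.72,1,-0.6],"claw":0.5},{"rot":[0,0,0],"travel":[0.72,1,-0.6],"claw":0.5},{"rot":[0,0,0],"travel":[0.6,0.9,-0.5],"claw":0.5},{"rot":[0,0,0],"travel":[0.4,0.6,-0.3],"claw":0.5}]'
python3 - <<'E'
from h import *
for c in ['top','side']:
    im,d=vision.read_camera(c); np.save(f'{c}1.npy',d); cv2.imwrite(f'pics/{c}1.png',im)
E
```

```text
t: 3.1
tool_pos: [0.4503, -0.0785, 0.0668]
orientation: [0.781, -0.547, 0.173, -0.247]
wrist_force: [0.3, -0.1, -0.6]
gripper_width: 0.0426
```

View pics/side1.png

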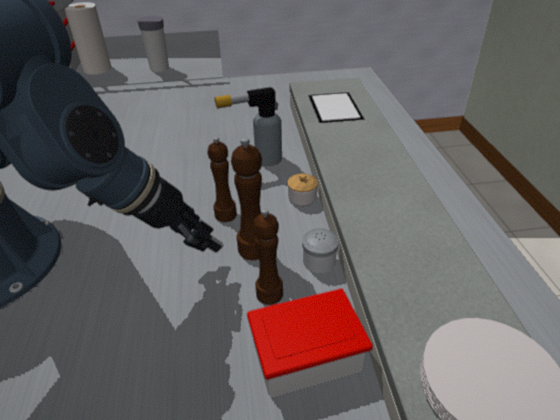

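View pics/top1.png

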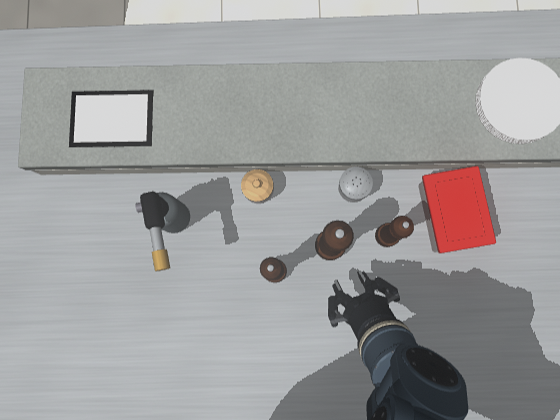

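```bash
python3 - <<'E'
from h import *
p=np.array([.4503,-.0785,.0668]); print(w2px('top',p),w2px('side',p))
u=np.array([np.cos(.342),np.sin(.342),0]);n=np.array([-u[1],u[0],0])
for c in ['top','side']:
    d=np.load(c+'1.npy');W=cloud(c,d);B=W[(d>0)]
    r=B-p; a=r@u;l=r@n
    m=(B[:,2]>.035)&(a>-.06)&(a<.04)&(abs(l)<.07)
    for k in (-.07,-.04,-.02,0,.02,.04):
        mm=m&(l>k)&(l<k+.03)
        if mm.sum()>3:
            i=np.argmax(np.where(mm,a,-9)); print(c,k,mm.sum(),'fwd',a[i].round(4),l[i].round(4),B[i,2].round(4),'minz',B[mm,2].min().round(4), 'l range',l[mm].min().round(3),l[mm].max().round(3))
    # front points near tips
    mm=m&(a>0); print(c,np.c_[a[mm],l[mm],B[mm,2]][:40:3].round(3))
E
```

```text
(np.float64(348.3739528136334), np.float64(279.3528207756909)) (np.float64(211.78024270456945), np.float64(238.92978801398567))
top -0.07 320 fwd -0.0154 -0.0455 0.1075 minz 0.0993 l range -0.066 -0.04
top -0.04 444 fwd 0.0076 -0.0251 0.0718 minz 0.0589 l range -0.04 -0.01
top -0.02 362 fwd -0.0214 -0.0196 0.1147 minz 0.1147 l range -0.02 0.01
top 0 487 fwd 0.0077 0.0234 0.0704 minz 0.0704 l range 0.0 0.03
top 0.02 510 fwd 0.0077 0.0234 0.0704 minz 0.0699 l range 0.02 0.05
top 0.04 292 fwd -0.0159 0.0461 0.1063 minz 0.1004 l range 0.04 0.067
top [[ 0.008 -0.025  0.072]
 [ 0.007 -0.022  0.074]
 [ 0.003 -0.031  0.074]
 [ 0.004 -0.023  0.074]
 [ 0.002 -0.028  0.076]
 [ 0.002 -0.022  0.08 ]
 [ 0.    -0.027  0.083]
 [ 0.    -0.022  0.084]
 [ 0.007  0.026  0.073]
 [ 0.006  0.029  0.074]
 [ 0.004  0.024  0.077]
 [ 0.002  0.024  0.079]
 [ 0.002  0.03   0.071]
 [ 0.     0.025  0.08 ]]
side -0.07 456 fwd -0.0114 -0.0487 0.1061 minz 0.095 l range -0.067 -0.04
side -0.04 724 fwd 0.012 -0.0261 0.0699 minz 0.0563 l range -0.04 -0.01
side -0.02 253 fwd 0.0077 -0.0192 0.0761 minz 0.0761 l range -0.02 0.01
side 0 224 fwd 0.0116 0.0237 0.068 minz 0.0621 l range 0.001 0.03
side 0.02 154 fwd 0.0116 0.0237 0.068 minz 0.0621 l range 0.02 0.049
side 0.04 20 fwd -0.0112 0.0509 0.1038 minz 0.1038 l range 0.043 0.058
side [[0.001 0.025 0.087]
 [0.004 0.026 0.082]
 [0.006 0.027 0.078]
 [0.003 0.022 0.081]
 [0.01  0.029 0.072]
 [0.004 0.023 0.077]
 [0.011 0.027 0.071]
 [0.004 0.024 0.073]
 [0.01  0.022 0.072]
 [0.006 0.022 0.072]
 [0.012 0.024 0.068]
 [0.005 0.022 0.069]
 [0.002 0.024 0.067]
 [0.007 0.025 0.064]]
```

The pictures show the fingers, half open, behind the big mill at about (360,283) in the top view, clear of both small mills. The mill has not moved. By depth the tips' front edge is about 10 mm ahead of the TCP and 3 mm above it, and their lowest point is 9 mm below it. I'll lower to TCP z 0.017 and centre on the push line.

```bash
python3 -m inch '[{"rot":[0,0,0],"travel":[0.27,0.15,-0.6],"claw":0.5},{"rot":[0,0,0],"travel":[0.27,0.15,-0.6],"claw":0.5},{"rot":[0,0,0],"travel":[0.27,0.15,-0.6],"claw":0.5},{"rot":[0,0,0],"travel":[0.27,0.15,-0.45],"claw":0.5},{"rot":[0,0,0],"travel":[0,0,-0.25],"claw":0.5}]'
python3 - <<'E'
from h import *
im,d=vision.read_camera('side'); np.save('side2.npy',d); cv2.imwrite('pics/side2.png',cv2.resize(im[110:320,120:400],None,fx=2.8,fy=2.8))
E
```

```text
t: 3.7
tool_pos: [0.4718, -0.0682, 0.017]
orientation: [0.781, -0.547, 0.173, -0.247]
wrist_force: [-0.5, -0.6, -0.1]
gripper_width: 0.0427
```

View pics/side2.png

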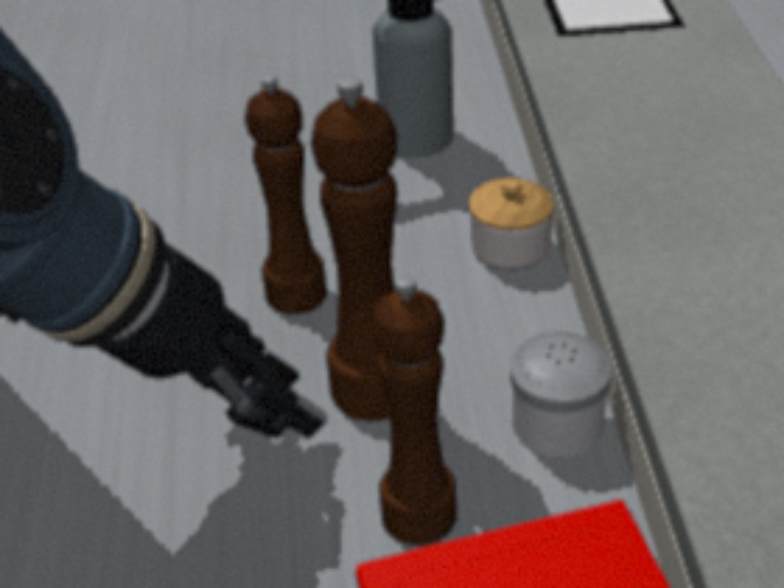

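The fingertips are low behind the mill's foot at about (310,420) in the crop, with a gap of about 20 mm. The mill stands upright at (360,380). I'll start the push gently.

```bash
python3 -m inch '[{"rot":[0,0,0],"travel":[0.3,0.12,0],"claw":0.5},{"rot":[0,0,0],"travel":[0.3,0.12,0],"claw":0.5},{"rot":[0,0,0],"travel":[0.2,0.08,0],"claw":0.5},{"rot":[0,0,0],"travel":[0.15,0.055,0],"claw":0.5},{"rot":[0,0,0],"travel":[0.15,0.055,0],"claw":0.5},{"rot":[0,0,0],"travel":[0.15,0.055,0],"claw":0.5},{"rot":[0,0,0],"travel":[0.2,0.075,0],"claw":0.5},{"rot":[0,0,0],"travel":[0.2,0.075,0],"claw":0.5},{"rot":[0,0,0],"travel":[0.25,0.09,0],"claw":0.5},{"rot":[0,0,0],"travel":[0.25,0.09,0],"claw":0.5}]'
cat > see.py <<'E'
import sys
from m import *
tag=sys.argv[1]
for c in ['top','side']:
    im,d=vision.read_camera(c); np.save(f'{c}{tag}.npy',d)
    crop=im[140:290,220:420] if c=='top' else im[110:320,120:400]
    cv2.imwrite(f'pics/{c}{tag}.png',cv2.resize(crop,None,fx=2.8,fy=2.8))
    W=cloud(c,d);B=W[d>0]
    for lo,hi,r in ((.205,.219,.027),(.16,.18,.025),(.012,.034,.032)):
        H=B[(B[:,2]>.235)&(B[:,2]<.27)&(B[:,0]>.48)&(abs(B[:,1])<.12)]
        if len(H)<5: print('no head');continue
        c0=np.median(H[:,:2],0)
        b=B[(B[:,2]>lo)&(B[:,2]<hi)&(np.hypot(*(B[:,:2]-c0).T)<.038)]
        if len(b)>10: print(c,'z',lo,len(b),fit(b,r,c0)[0].round(4),fit(b,r,c0)[1].round(4))
s=env.state(); print(s['t'],s['tool_pos'].round(4),s['wrist_force'].round(1),s['gripper_width'])
E
python3 see.py 3
```

```text
t: 4.75
tool_pos: [0.5151, -0.0514, 0.0173]
orientation: [0.781, -0.547, 0.173, -0.247]
wrist_force: [-2.0, -0.9, 0.5]
gripper_width: 0.0429
top z 0.205 76 [ 0.5454 -0.0404] 0.0011
top z 0.16 26 [ 0.5451 -0.0405] 0.0004
top z 0.012 46 [ 0.5423 -0.0414] 0.0027
side z 0.205 222 [ 0.5486 -0.0373] 0.0011
side z 0.16 266 [ 0.5485 -0.0373] 0.001
side z 0.012 57 [ 0.5473 -0.0381] 0.0028
4.85 [ 0.5154 -0.0513  0.0174] [-0.5 -0.3  0.3] 0.04305625285546193
```

View pics/side3.png

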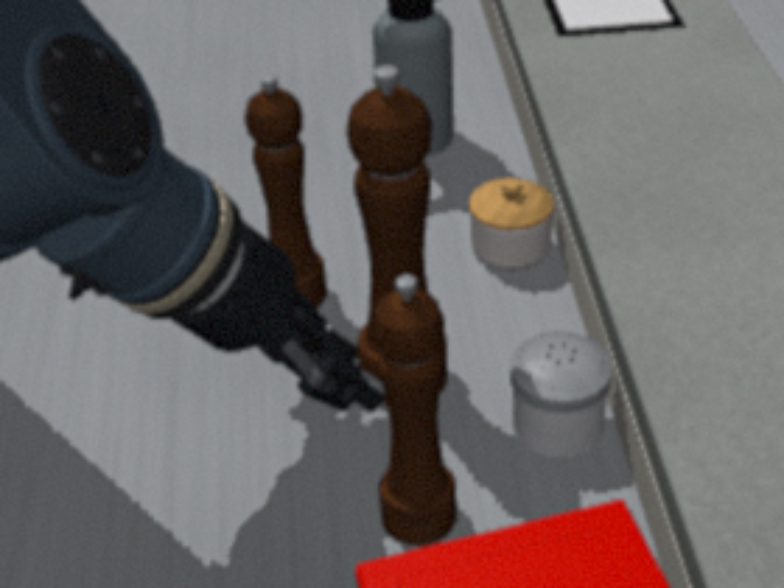

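The mill slid and stayed upright: head and foot agree, and its centre is 34 mm ahead of the TCP, as expected. It is now at about (0.547, -0.039). I'll continue the push.

```bash
python3 -m inch '[{"rot":[0,0,0],"travel":[0.15,0.053,0],"claw":0.5},{"rot":[0,0,0],"travel":[0.25,0.088,0],"claw":0.5},{"rot":[0,0,0],"travel":[0.25,0.088,0],"claw":0.5},{"rot":[0,0,0],"travel":[0.25,0.088,0],"claw":0.5},{"rot":[0,0,0],"travel":[0.25,0.088,0],"claw":0.5},{"rot":[0,0,0],"travel":[0.25,0.088,0],"claw":0.5},{"rot":[0,0,0],"travel":[0.25,0.088,0],"claw":0.5},{"rot":[0,0,0],"travel":[0.25,0.088,0],"claw":0.5},{"rot":[0,0,0],"travel":[0.25,0.088,0],"claw":0.5},{"rot":[0,0,0],"travel":[0.2,0.07,0],"claw":0.5}]'
python3 see.py 4
```

```text
t: 5.85
tool_pos: [0.5621, -0.0349, 0.0173]
orientation: [0.781, -0.547, 0.173, -0.247]
wrist_force: [-1.9, -1.0, -0.4]
gripper_width: 0.0425
top z 0.205 82 [ 0.5927 -0.0235] 0.001
top z 0.16 48 [ 0.5925 -0.0236] 0.0005
top z 0.012 59 [ 0.5907 -0.0243] 0.0024
side z 0.205 213 [ 0.5961 -0.0206] 0.0012
side z 0.16 255 [ 0.5959 -0.0209] 0.0011
side z 0.012 196 [ 0.5946 -0.0216] 0.002
5.95 [ 0.5624 -0.0348  0.0175] [0.7 0.  0.9] 0.042533593954353355
```

View pics/side4.png

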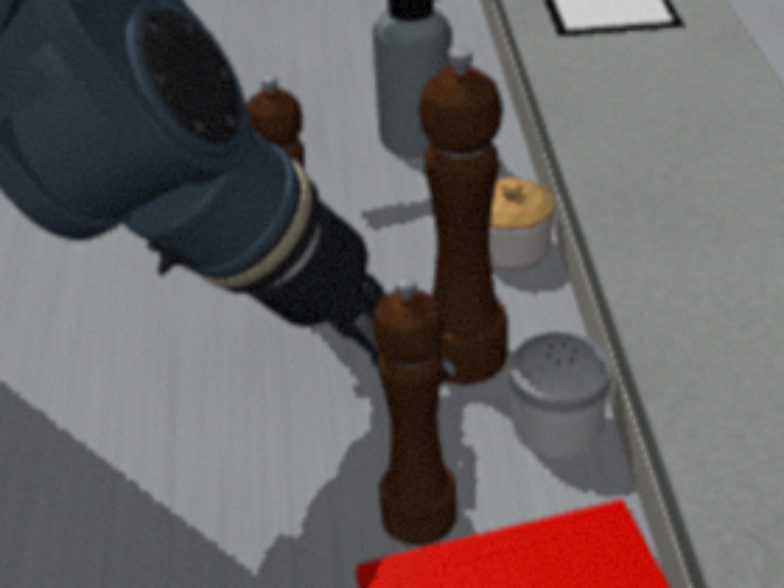

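View pics/top4.png

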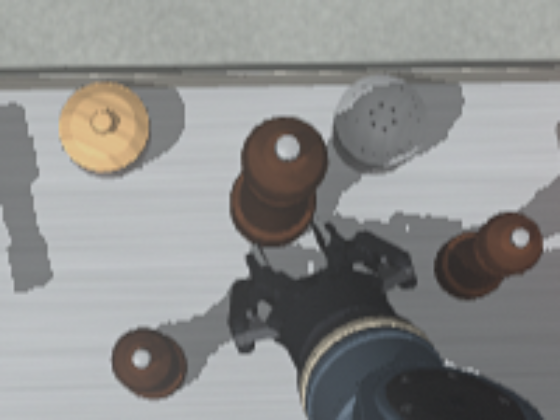

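The mill is upright at about (0.594, -0.022) and clear of the dredger; the centres are 98 mm apart and 66 mm would be touching. I'll continue to about 10 mm short of the ledge.

```bash
python3 -m inch '[{"rot":[0,0,0],"travel":[0.15,0.052,0],"claw":0.5},{"rot":[0,0,0],"travel":[0.25,0.086,0],"claw":0.5},{"rot":[0,0,0],"travel":[0.25,0.086,0],"claw":0.5},{"rot":[0,0,0],"travel":[0.25,0.086,0],"claw":0.5},{"rot":[0,0,0],"travel":[0.25,0.086,0],"claw":0.5},{"rot":[0,0,0],"travel":[0.25,0.086,0],"claw":0.5},{"rot":[0,0,0],"travel":[0.25,0.086,0],"claw":0.5},{"rot":[0,0,0],"travel":[0.25,0.086,0],"claw":0.5},{"rot":[0,0,0],"travel":[0.25,0.086,0],"claw":0.5},{"rot":[0,0,0],"travel":[0.2,0.07,0],"claw":0.5}]'
python3 see.py 5
```

```text
t: 6.95
tool_pos: [0.6091, -0.0187, 0.0173]
orientation: [0.781, -0.547, 0.173, -0.247]
wrist_force: [-1.6, -0.6, -0.1]
gripper_width: 0.0427
top z 0.205 69 [ 0.6399 -0.0069] 0.0007
top z 0.16 61 [ 0.6396 -0.0074] 0.0006
top z 0.012 78 [ 0.6363 -0.012 ] 0.005
side z 0.205 300 [ 0.5005 -0.0749] 0.0048
side z 0.16 304 [ 0.5079 -0.0764] 0.0055
7.05 [ 0.6093 -0.0186  0.0175] [0.9 0.3 0.2] 0.043011282628127
```

View pics/top5.png

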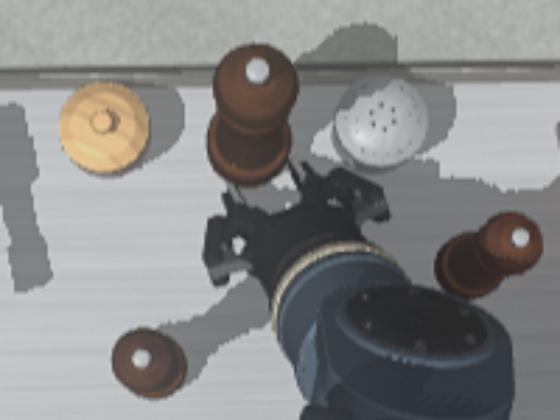

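```bash
python3 - <<'E'
from m import *
# with known lid radius, fit both neighbours from latest clouds
for c in ['top','side']:
    d=np.load(c+'5.npy');W=cloud(c,d);B=W[d>0]
    for n,y0 in (('salt',.1),('dred',-.102)):
        b=B[(np.hypot(B[:,0]-.651,B[:,1]-y0)<.05)&(B[:,2]>.04)&(B[:,2]<.1)&(B[:,0]<.684)]
        print(c,n,len(b),'y',np.percentile(b[:,1],[0.5,99.5]).round(4),'x',np.percentile(b[:,0],[.5,99.5]).round(4))
    z=B[:,2];m=(z>.015)&(z<.065)&(B[:,0]>.67)&(abs(B[:,1])<.3)&((abs(B[:,1])>.14)|(abs(B[:,1])<.06))&(B[:,0]<.7)
    print('face',np.polyfit(B[m,1],B[m,0],1),m.sum())
E
```

```text
top salt 819 y [0.068  0.1325] x [0.6159 0.6806]
top dred 945 y [-0.1372 -0.0702] x [0.6117 0.6839]
face [0.01778242 0.68585216] 996
side salt 148 y [0.0732 0.1288] x [0.6189 0.6427]
side dred 894 y [-0.1368 -0.0705] x [0.6109 0.6801]
face [0.01516459 0.68827557] 910
```

The mill is nearly there, upright, in the top crop at (250,150), between the salt pot (103,128) and the dredger (380,120). About 14 mm in x and 5 mm in y remain. I'll check the arm's clearance to the small mill on the right, then go in slowly.

```bash
python3 - <<'E'
from h import *
for c in ['top','side']:
    d=np.load(c+'5.npy');W=cloud(c,d);B=W[d>0]
    r=np.hypot(B[:,0]-.541,B[:,1]+.169); 
    a=B[(B[:,2]>.01)&(B[:,2]<.21)&(r>.032)&(B[:,0]<.56)&(B[:,1]<-.02)&(B[:,1]>-.3)]
    r=np.hypot(a[:,0]-.541,a[:,1]+.169); i=np.argsort(r)[:300:40]; print(c,np.c_[a[i],r[i]].round(3))
E
python3 -m inch '[{"rot":[0,0,0],"travel":[0.1,0.035,0],"claw":0.5},{"rot":[0,0,0],"travel":[0.1,0.035,0],"claw":0.5},{"rot":[0,0,0],"travel":[0.1,0.035,0],"claw":0.5},{"rot":[0,0,0],"travel":[0.1,0.035,0],"claw":0.5},{"rot":[0,0,0],"travel":[0.1,0.035,0],"claw":0.5},{"rot":[0,0,0],"travel":[0.1,0.035,0],"claw":0.5},{"rot":[0,0,0],"travel":[0.06,0.02,0],"claw":0.5}]'
python3 see.py 6
```

```text
top [[ 0.514 -0.099  0.198  0.075]
 [ 0.558 -0.25   0.074  0.083]
 [ 0.527 -0.254  0.068  0.086]
 [ 0.532 -0.255  0.077  0.087]
 [ 0.548 -0.256  0.07   0.088]
 [ 0.533 -0.258  0.023  0.089]
 [ 0.534 -0.26   0.076  0.091]
 [ 0.52  -0.259  0.075  0.092]]
side [[ 0.525 -0.099  0.18   0.072]
 [ 0.521 -0.097  0.191  0.074]
 [ 0.507 -0.102  0.186  0.075]
 [ 0.513 -0.099  0.199  0.076]
 [ 0.509 -0.1    0.17   0.076]
 [ 0.527 -0.094  0.18   0.077]
 [ 0.534 -0.092  0.178  0.077]
 [ 0.514 -0.096  0.209  0.077]]
t: 7.75
tool_pos: [0.6221, -0.0142, 0.0173]
orientation: [0.781, -0.547, 0.173, -0.247]
wrist_force: [-1.1, -0.9, 0.6]
gripper_width: 0.0425
top z 0.205 207 [ 0.542  -0.0098] 0.0088
top z 0.16 105 [ 0.5333 -0.0354] 0.0035
side z 0.205 293 [ 0.5103 -0.0728] 0.0051
side z 0.16 282 [ 0.5176 -0.0727] 0.0048
7.85 [ 0.6221 -0.0142  0.0173] [ 0.2  0.3 -0.3] 0.04253908440479184
```

View pics/top6.png

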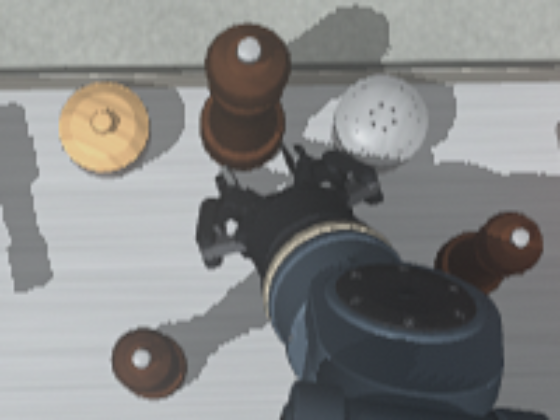

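```bash
sed -i 's/B\[:,0\]>.48)/B[:,0]>.62)/' see.py; python3 - <<'E'
from m import *
for c in ['top','side']:
    d=np.load(c+'6.npy');W=cloud(c,d);B=W[d>0]
    r=np.hypot(B[:,0]-.651,B[:,1]+.1027)
    a=B[(B[:,2]>.02)&(B[:,2]<.16)&(r>.037)&(B[:,0]<.625)&(B[:,1]>-.15)&(B[:,1]<-.02)]
    r=np.hypot(a[:,0]-.651,a[:,1]+.1027); i=np.argsort(r)[:60:10]; print(c,np.c_[a[i],r[i]].round(3))
E
python3 -m inch '[{"rot":[0,0,0],"travel":[0.05,0,0],"claw":0.5},{"rot":[0,0,0],"travel":[0.05,0,0],"claw":0.5}]'
python3 -m inch '[{"rot":[0,0,0],"travel":[0.05,0,0],"claw":0.5}]'
python3 see.py 7
```

```text
top [[ 0.621 -0.081  0.054  0.037]
 [ 0.621 -0.125  0.058  0.037]
 [ 0.613 -0.101  0.036  0.038]
 [ 0.615 -0.091  0.055  0.038]
 [ 0.612 -0.103  0.055  0.039]
 [ 0.613 -0.114  0.058  0.04 ]]
side [[ 0.619 -0.121  0.05   0.037]
 [ 0.622 -0.072  0.062  0.042]
 [ 0.623 -0.069  0.058  0.044]
 [ 0.618 -0.071  0.058  0.045]
 [ 0.608 -0.085  0.081  0.046]
 [ 0.619 -0.068  0.057  0.047]]
t: 8.05
tool_pos: [0.6238, -0.0142, 0.0173]
orientation: [0.781, -0.547, 0.173, -0.247]
wrist_force: [-2.1, -0.7, -0.2]
gripper_width: 0.0424
t: 8.15
tool_pos: [0.6248, -0.0142, 0.0172]
orientation: [0.781, -0.547, 0.173, -0.247]
wrist_force: [-6.0, -0.2, 1.6]
gripper_width: 0.0427
top z 0.205 87 [ 0.655  -0.0028] 0.0009
top z 0.16 63 [ 0.6548 -0.0026] 0.0007
top z 0.012 73 [ 0.6532 -0.0031] 0.0023
side z 0.205 208 [ 6.571e-01 -1.000e-04] 0.0012
side z 0.16 250 [ 6.569e-01 -2.000e-04] 0.0012
side z 0.012 150 [ 0.6574 -0.0009] 0.0023
8.25 [ 0.6247 -0.0142  0.0171] [-5.1  0.2  2.1] 0.04291953418340493
```

The force rose to 5–6 N and holds at standstill, whereas mid-slide it fell back to zero. Head and foot fits put the mill against the face. One more 1 mm row will confirm it.

```bash
python3 -m inch '[{"rot":[0,0,0],"travel":[0.05,0,0],"claw":0.5}]'
python3 see.py 8
```

```text
t: 8.35
tool_pos: [0.6252, -0.0142, 0.0169]
orientation: [0.781, -0.547, 0.172, -0.246]
wrist_force: [-13.3, -2.2, 8.3]
gripper_width: 0.0428
top z 0.205 90 [ 0.6551 -0.0027] 0.0009
top z 0.16 69 [ 0.655  -0.0028] 0.0007
top z 0.012 69 [ 0.6531 -0.0033] 0.0024
side z 0.205 205 [ 6.571e-01 -1.000e-04] 0.0012
side z 0.16 251 [ 6.569e-01 -1.000e-04] 0.0012
side z 0.012 154 [ 0.6574 -0.0008] 0.0024
8.45 [ 0.6251 -0.0141  0.0169] [-11.3  -1.6   7. ] 0.042647698381614085
```

View pics/top8.png

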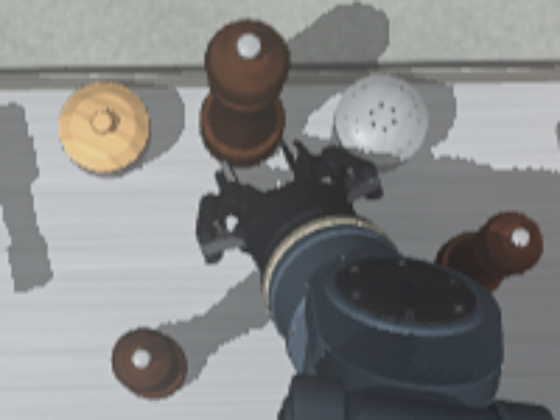

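View pics/side8.png

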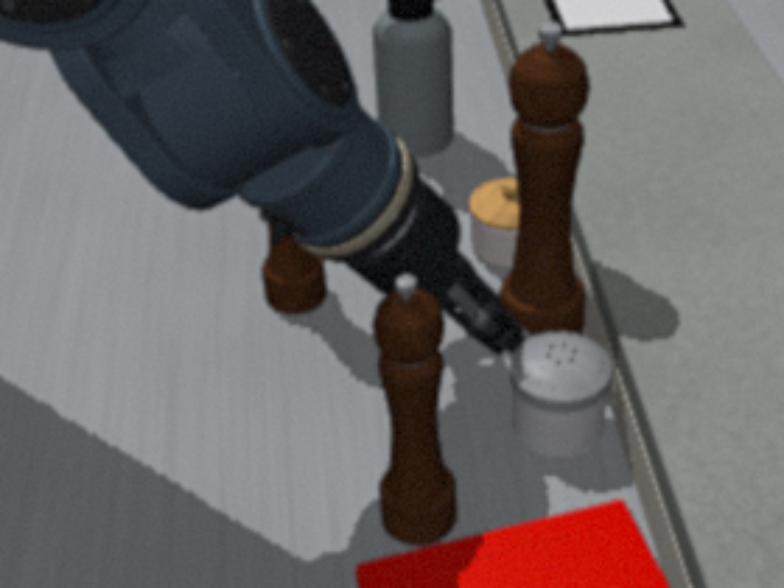

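It stands firmly against the ledge: the force rises to 13 N and the mill no longer moves. It is upright, with y midway in the gap. I'll back off straight along the push line.

```bash
python3 -m inch '[{"rot":[0,0,0],"travel":[-0.1,-0.03,0],"claw":0.5},{"rot":[0,0,0],"travel":[-0.15,-0.05,0],"claw":0.5},{"rot":[0,0,0],"travel":[-0.3,-0.1,0],"claw":0.5},{"rot":[0,0,0],"travel":[-0.6,-0.2,0],"claw":0.5},{"rot":[0,0,0],"travel":[-0.9,-0.3,0],"claw":0.5},{"rot":[0,0,0],"travel":[-0.9,-0.3,0],"claw":0.5},{"rot":[0,0,0],"travel":[-0.9,-0.3,0],"claw":0.5},{"rot":[0,0,0],"travel":[-0.9,-0.3,0.3],"claw":0.5},{"rot":[0,0,0],"travel":[-0.9,-0.3,0.5],"claw":0.5},{"rot":[0,0,0],"travel":[-0.6,-0.2,0.3],"claw":0.5}]'
python3 -m inch '[{"rot":[0,0,0],"travel":[-0.7,-0.3,0.5],"claw":0.5},{"rot":[0,0,0],"travel":[-0.7,-0.5,0.5],"claw":0.5},{"rot":[0,0,0],"travel":[-0.7,-0.5,0.5],"claw":0.5},{"rot":[0,0,0],"travel":[-0.4,-0.3,0.3],"claw":0.5},{"rot":[0,0,0],"travel":[0,0,0],"claw":0.5}]'
python3 see.py 9
python3 - <<'E'
from m import *
for c in ['top','side']:
    d=np.load(c+'9.npy');W=cloud(c,d);B=W[d>0]; d0=np.load(c+'0.npy')
    D=((abs(d-d0)>.012)&(d>0)&(d0>0)).astype(np.uint8)*255; cv2.imwrite(f'pics/{c}diff.png',cv2.morphologyEx(D,cv2.MORPH_OPEN,np.ones((3,3))))
    for n,y0 in (('salt',.1),('dred',-.102)):
        b=B[(np.hypot(B[:,0]-.651,B[:,1]-y0)<.05)&(B[:,2]>.04)&(B[:,2]<.1)&(B[:,0]<.684)]
        print(c,n,'y',np.percentile(b[:,1],[0.5,99.5]).round(4),'x',np.percentile(b[:,0],[.5,99.5]).round(4))
    b=B[(B[:,2]>.01)&(B[:,2]<.07)&(abs(B[:,0]-.62)<.03)&(abs(B[:,1])<.055)]
a=cv2.imread('pics/topdiff.png');s=cv2.imread('pics/sidediff.png');cv2.imwrite('pics/diff.png',cv2.resize(np.hstack([a,s]),None,fx=.7,fy=.7))
E
```

```text
t: 9.45
tool_pos: [0.499, -0.0562, 0.0395]
orientation: [0.781, -0.547, 0.173, -0.246]
wrist_force: [0.4, -1.0, -0.1]
gripper_width: 0.0424
t: 9.95
tool_pos: [0.4501, -0.0887, 0.0759]
orientation: [0.781, -0.548, 0.174, -0.246]
wrist_force: [-0.5, 0.3, -0.7]
gripper_width: 0.0426
top z 0.205 85 [ 0.655  -0.0028] 0.0008
top z 0.16 64 [ 0.6548 -0.0027] 0.0006
top z 0.012 51 [ 0.654  -0.0025] 0.0003
side z 0.205 205 [ 6.57e-01 -1.00e-04] 0.0012
side z 0.16 253 [ 6.568e-01 -3.000e-04] 0.0012
side z 0.012 208 [ 0.6572 -0.0009] 0.0014
10.05 [ 0.4508 -0.088   0.0753] [ 0.1  0.  -0.1] 0.04277106191884896
top salt y [0.0681 0.1324] x [0.6161 0.6807]
top dred y [-0.1381 -0.0704] x [0.6119 0.6839]
side salt y [0.0682 0.1296] x [0.6187 0.6551]
side dred y [-0.1363 -0.0708] x [0.6148 0.6801]
```

View pics/top9.png

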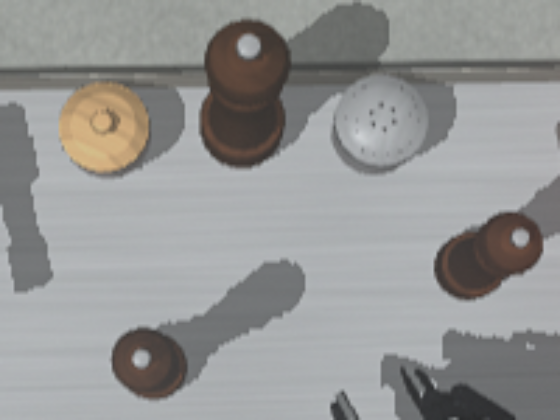

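View pics/side9.png

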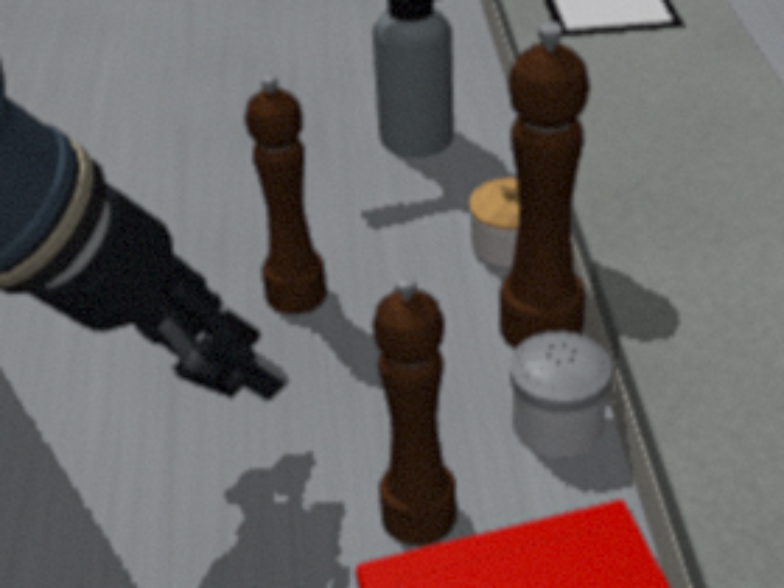

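View pics/diff.png

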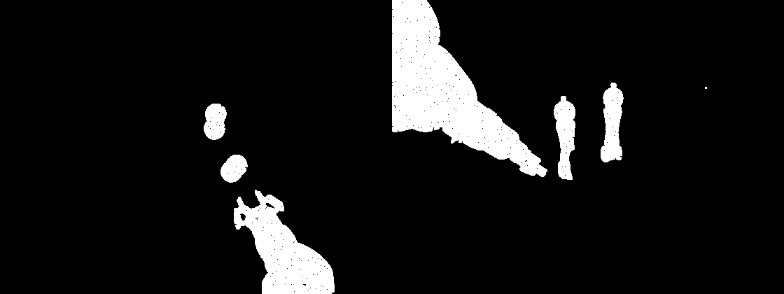

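Apart from the arm, the depth difference shows that only the big mill moved. It stands upright against the ledge, midway between its neighbours, and the robot is clear.

```bash
python3 -c "
from bench import env
print(env.job_done())"
```

```text
the job is handed in; nothing more can be done
None
```

The large pepper mill now stands upright at the back of the worktop, against the ledge and midway between the salt pot and the dredger. I pushed it there at about 20 mm above the worktop with the half-open fingertips of a gripper tilted 35°. Then I backed off and handed in at about 10 s.

What the last checks showed:
- **Against the ledge:** on the last 1 mm step the force rose from about 5 to 13 N and the mill did not move. After I backed off, its centre was within about 1 mm of the expected 32 mm from the face. The two cameras differ by about 2–3 mm in absolute position, but each agrees with its own view of the ledge.
- **Upright:** head and foot centres agree to about 1 mm in each camera.
- **Neighbours:** the mill is within about 1 mm of the gap's middle, with roughly 34 mm free on each side.
- **Everything else:** comparing depth before and after, the only things that changed were the mill and the arm. The salt pot, dredger, tub, torch and both small mills stayed where they were.

The gripper came closest to the dredger, about 8 mm at the end of the push, without touching it. Two mill fits near the end locked onto the arm and gave wrong positions; I discarded those and corrected the search area.

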